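# Recharge and close the electrode dry box

## Robot

A 7-joint arm with a two-finger parallel gripper is mounted at the origin on the work surface; the furniture and walls round the work are solid. World frame = base frame: x ahead of the robot, y to its left, z up, the work surface at z = 0. Lengths are in m, angles in rad, forces in N, time in s.
With the tool pointing down it reaches from about 0.4 to 0.85 m from the base axis. Payload 10.4 kg.
Tool frame: the origin (TCP) lies between the finger pads; the fingertips stand 11 mm ahead of it and the grasp point (between the pads) lies 8 mm behind it; z points along the fingers, y is the direction in which the jaws open and shut (so a half turn about z gives the same grasp; the last joint's range is limited). The gripper opens to 85 mm and grips with 20 to 120 N. Pads are 22 mm wide; open, the fingers measure 114 mm over their backs; the gripper's body (76 mm by 85 mm) begins 54 mm behind the grasp point. The pads swing forward as they close: fully open they stand 13 mm farther back than shut.
Start: joints at [1.081, 0.332, -0.065, 1.46, 0.022, 1.35, -0.088], TCP at [0.281, -0.558, 0.242] pointing down, gripper open.
Joint ranges: [-2.6, 2.6], [-0.5, 2.12], [-1.47, 1.34], [0.16, 2.42], [-1.27, 4.41], [0.06, 2.06], [-2.6, 2.6]. Speed limits (rad/s): [2.22, 2.22, 2.79, 2.79, 3.14, 3.14, 3.14].

## Interface

Orientations are given as a unit quaternion [x, y, z, w].
In Python, from rig import r, cams gives the robot as it stands.
- The arm moves only by the shell command python3 -m handwheel 'ROWS' [FORCE]. ROWS is JSON, one flat list of numbers, 7 for each row, row after row: the shift along the tool's x, y, z in units of 0.075 m (1.0 is 0.075 m), then the turn, a rotation vector about the tool's x, y, z in units of 180 degrees (1.0 is 180 degrees), then the gripper command: -1 is shut, 1 is fully open, values between are in proportion. In form: [x, y, z, ax, ay, az, fingers, x, y, z, ax, ay, az, fingers, ...]. A call has 1 to 12 rows; each row shifts and turns the commanded pose from where the row before left it, along the tool's axes as they then stand; what a row does not reach is not made up. A row lasts 1/12 s, in which the tool goes at most 41.7 mm and 7.16 degrees, less where a joint would pass 70% of its speed; a pose out of reach is approached as far as the arm can. A call with a number of a shift or a turn outside -1 to 1 is refused whole. A call with a gripper value outside its range is refused whole. The fingers move at their own pace and stop on an object; FORCE is the grip in N (left out, the last holds). Time passes only in rows, so rows that do not move let the fingers close. It gives the time, the measured TCP pose, the force and the opening at its end, in the units of the state.
- r.sense(): the state, without advancing time (a new reading comes with each control period).
- cams.read_camera(name): name is "scene" or "side" or "wrist"; returns a dict with "pixels" (400x640x3 uint8, blue, green, red), "z_map" (400x640 float32, m along the optical axis (not along the pixel's ray), 0 where there is no reading), "fx", "fy", "cx", "cy" (pixels), "extrinsics" (4x4, takes a point from world to camera coordinates); the wrist camera has in their place "hand_eye" (4x4, takes a point from camera to tool coordinates, whose origin is the TCP and whose axes are the flange's). Camera axes: x right, y up, looking along -z (the intrinsics and any distortion apply to the point x, -y, -z); pixel columns grow to the right and rows downward; lengths in m; the calibration is good to about 2 mm. A picture is of the moment at which its call begins: read the wrist's pose just before it.
- r.job_done(): hands the job in, once; it reports no verdict.
The state is a dict: "t": time; "joints": joint angles; "dq": joint speeds; "joint_efforts": joint torques, N m; "tcp_pos": TCP position; "eef_rot": TCP orientation; "force": force on the tool from outside, world axes, zero at the start; "torque": the same for the moment, N m; "gripper_width": opening from 0.0 (shut) to 1.0 (fully open).
Only numpy, scipy, OpenCV 4.12 (cv2) and the standard library are available. Lean on these libraries where they do the work, as an engineer would, in place of code of your own. Each camera call takes 0.05 s, during which the arm holds its last target. There are 200 camera calls.

## Task

Stand the smaller of the two shallow round tins (the drying tin) flat in the open dry box, in front of the welding electrodes. Then bring the heavy lid over by its handle and ease it down, never letting it fall or slam, until it rests on its catch, and push its front edge down just hard enough for the catch to snap and hold it shut; once it has snapped, do not press on. Leave the other things where they stand.

Things in the scene. Friction and masses are not known exactly. Their poses are not given: they have to be found in the camera images.
- tin_center (a point): The smaller shallow round tin: white, open on top, 61 mm across, 16 mm high, 0.1 kg, loose on the table left of the box. This point is its centre, 8 mm above its underside; z up. The two tins may stand in either place.
- big_tin_center (a point): The bigger tin, 76 mm across and 16 mm high, of the same look; leave it alone. Point at its centre, 8 mm up.
- chamber (a point): Dry box: fixed grey steel box 165 x 360 mm, rim 85 mm above the table, long side towards the robot. Point: centre of the free floor strip for the tin, 34 mm above the table, 51 mm below the rim. x to the box's back, y along it to its left, z up. Free: x -41 to +40 mm, y -158 to +158 mm; the wall in front is 24 mm thick; behind +40 mm a 12 mm high rib holds back a layer of electrodes.
- lid_hinge (a point): Middle of the lid's hinge line along the back of the box, 99 mm above the table, level with the middle of the shut lid's thickness. Fixed; axes as the box's (x back, y left along the hinge line, z up). The lid is a slab 366 mm wide and 28 mm thick whose front face lies 172 mm from this line.
- drybox_lid (a joint): Lid angle in rad: 0 flat on the rim (never reached: the seal and the catch stop it at 0.02 to 0.07), 1.57 upright, stop at 1.80. The lid weighs about 1.6 kg (pull on the handle when nearly shut about 6 N, give or take 20 %). Hinge friction (0.45 N m) holds it only near upright, above about 1.3; lower down it falls if let go. Catch: see lid_front.
- lid_grip (a point): Middle of the lid's handle: a straight round black grip 16 mm thick, 100 mm long, along the hinge's y, between two posts 132 mm apart. It stands 43 mm off the lid's front face (215 mm from the hinge line), so it is above the lid while that is open and in front of it when shut. Axes turn with the lid; with the lid shut they are the box's. At angle a it lies at hinge + 0.215 (-cos a, 0, sin a).
- lid_front (a point): Point on the lid's flat top face, mid-width, 22 mm back from its front edge and 150 mm from the hinge line and 16 mm above its level when shut: push here. A tongue under the lid meets two sprung rollers in the front wall. Their height setting varies and cannot be seen: the lid rests on them somewhere from 0.10 to 0.15 rad, needs 5 to 18 N here, snaps about 0.055 rad lower and stops on a hard rubber pad 0.08 below its rest (0.02 to 0.07 rad), which must not be rammed (45 N).
- jar_screws: Loose jar with a red lid, 68 mm across, 99 mm high; origin under its centre. Leave it.
- jar_nuts: Loose jar with a grey lid, 60 mm across, 89 mm high; origin under its centre. Leave it.
Mind the look-alikes: they are no part of the job. What is shaped like the part that bears tin_center but blue, brown or yellow is not meant.

How it is judged:
By the outcome, as a careful person would: the job done as asked, in the order asked, and still so for the second after the job is handed in, with the robot touching nothing.
It also fails if it takes over 72 s, if anything falls off the work surface, if the arm or the gripper's body presses on something with over 40 N, if the wrist force passes 120 N, or if a joint passes its speed limit or range.

## Working session

There is one attempt and no reset: what is moved stays moved. The work goes in short steps, Python scripts to look and compute and a shell command to move; the robot and the scene stay as the last step left them, time stands still between calls to the robot, and variables do not carry over. Pictures are saved under pics/ and viewed, about 8 in all and at most 12, crops included, and the job is handed in when it is done.

```bash
ls; mkdir -p pics; cat > h.py <<'E'
import numpy as np, cv2
from rig import r, cams
from scipy.spatial.transform import Rotation as R
def cam(name):
    s=r.sense(); c=cams.read_camera(name)
    if 'extrinsics' in c: T=np.linalg.inv(np.array(c['extrinsics']))
    else:
        W=np.eye(4); W[:3,:3]=R.from_quat(s['eef_rot']).as_matrix(); W[:3,3]=s['tcp_pos']; T=W@np.array(c['hand_eye'])
    c['T']=T; return c
def ray(c,u,v):
    d=np.array([(u-c['cx'])/c['fx'],-(v-c['cy'])/c['fy'],-1.]); return c['T'][:3,3],c['T'][:3,:3]@d
def onz(c,u,v,z):
    o,d=ray(c,u,v); return o+d*(z-o[2])/d[2]
def pt(c,u,v):
    o,d=ray(c,u,v); return o+d*c['z_map'][int(v),int(u)]
def cloud(c):
    v,u=np.mgrid[:400,:640]; z=c['z_map']
    d=np.stack([(u-c['cx'])/c['fx'],-(v-c['cy'])/c['fy'],-np.ones_like(z)],-1)*z[...,None]
    return d@c['T'][:3,:3].T+c['T'][:3,3]
E
python3 - <<'E'
from h import *
s=r.sense(); print(s)
for n in ['scene','side']:
    c=cam(n); print(n,[k for k in c],c['T'][:3,3]); cv2.imwrite(f'pics/{n}0.png',c['pixels'])
E
```

```text
pics
{'t': 0.0, 'joints': array([ 1.08141722,  0.33284698, -0.06468405,  1.46093286,  0.02155863,
        1.34987125, -0.08849651]), 'dq': array([-0.00054017, -0.00049738,  0.00102759, -0.00041699, -0.00070866,
        0.00017269, -0.00084601]), 'joint_efforts': array([-3.65502219e-04, -6.25462532e+01,  4.89702111e-02, -3.91609168e+01,
        1.62311608e-02,  9.90991888e-03, -8.79982764e-06]), 'tcp_pos': array([ 0.28110144, -0.55782853,  0.24153544]), 'eef_rot': array([ 9.72887819e-01,  2.31276515e-01, -1.71209918e-04, -6.60809355e-04]), 'force': array([ 0.72002024, -0.07353585, -0.48833704]), 'torque': array([-0.04433099,  0.04714143,  0.00734374]), 'gripper_width': 0.9968002843101309}
scene ['pixels', 'z_map', 'fx', 'fy', 'cx', 'cy', 'extrinsics', 'T'] [-0.06621936 -1.31499466  1.13952358]
side ['pixels', 'z_map', 'fx', 'fy', 'cx', 'cy', 'extrinsics', 'T'] [0.21909343 0.90156337 0.89610892]
```

View pics/scene0.png

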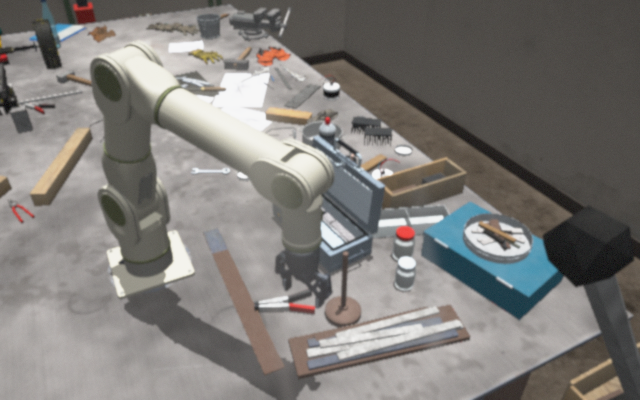

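View pics/side0.png

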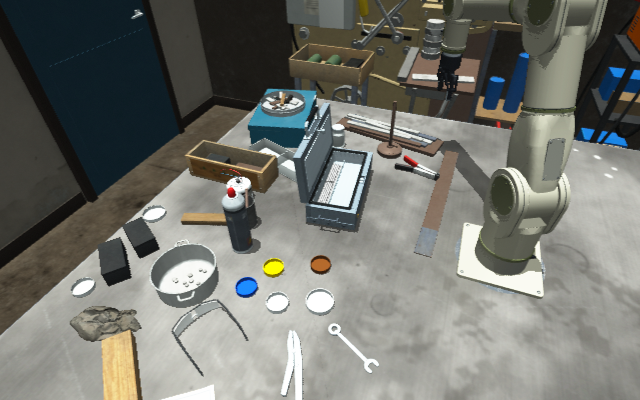

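The side view shows white tins at (277,302), which looks smaller, and (319,301). Possible confusions: blue (246,287), yellow (273,268) and brown (320,265) tins, and white dishes further off at (154,214) and (83,287). The box is at (340,190) with its lid open.

```bash
python3 - <<'E'
from h import *
c=cam('side'); P=cloud(c); img=c['pixels']
hsv=cv2.cvtColor(img,cv2.COLOR_BGR2HSV)
for nm,(u,v) in dict(a=(277,302),b=(319,301),far1=(154,214),far2=(83,287),blue=(246,287),yel=(273,268),br=(320,265)).items():
    x,y=onz(c,u,v,0.012)[:2]
    d=np.hypot(P[...,0]-x,P[...,1]-y)
    m=(d<.07)&(P[...,2]>.009)&(P[...,2]<.03)
    n,l,st,ce=cv2.connectedComponentsWithStats(m.astype(np.uint8))
    k=1+np.argmax(st[1:,4]); q=P[l==k]
    # rim: top pixels
    t=q[q[:,2]>.0125][:,:2].astype(np.float32)
    (cx,cy),rad=cv2.minEnclosingCircle(t)
    print(nm,np.round([x,y],3),'circle',np.round([cx,cy,rad*2],4),'ztop',np.percentile(q[:,2],95).round(4),len(q))
for (u,v) in [(307,220),(357,222),(371,155),(325,150),(305,195),(300,160),(326,110),(313,212),(352,212),(330,108),(340,185),(318,200)]:
    print((u,v),pt(c,u,v).round(3))
cv2.imwrite('pics/crop1.png',np.hstack([cv2.resize(img[240:330,215:365],None,fx=2.6,fy=2.6,interpolation=2),cv2.resize(img[95:245,280:400],(312,390)) [:234] if 0 else cv2.resize(img[95:245,280:400],(187,234))]))
cv2.imwrite('pics/crop2.png',cv2.resize(img[95:245,270:400],None,fx=4,fy=4,interpolation=2))
E
```

```text
a [0.56  0.384] circle [0.5606 0.3834 0.0639] ztop 0.0172 90
b [0.455 0.342] circle [0.454  0.3405 0.0784] ztop 0.0181 131
far1 [1.114 0.216] circle [1.1197 0.2108 0.0847] ztop 0.0172 103
far2 [1.096 0.532] circle [1.0974 0.5295 0.0644] ztop 0.0178 119
blue [0.664 0.371] circle [0.6602 0.3729 0.0594] ztop 0.018 47
yel [0.624 0.283] circle [0.626  0.2786 0.0634] ztop 0.0179 96
br [0.498 0.225] circle [0.4968 0.2189 0.0661] ztop 0.0188 73
(307, 220) [0.607 0.065 0.017]
(357, 222) [ 0.451 -0.001  0.001]
(371, 155) [ 0.486 -0.283  0.086]
(325, 150) [ 0.629 -0.167  0.148]
(305, 195) [0.608 0.068 0.128]
(300, 160) [0.616 0.071 0.262]
(326, 110) [ 0.65  -0.236  0.269]
(313, 212) [0.583 0.066 0.062]
(352, 212) [0.457 0.047 0.086]
(330, 108) [ 0.656 -0.291  0.249]
(340, 185) [ 0.557 -0.129  0.036]
(318, 200) [ 0.598 -0.016  0.043]
```

View pics/crop1.png

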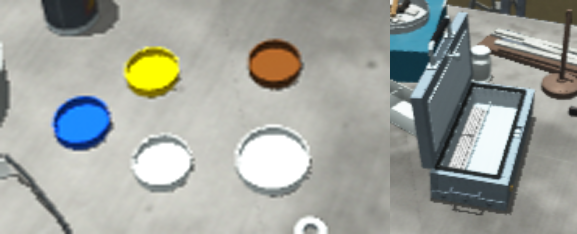

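View pics/crop2.png

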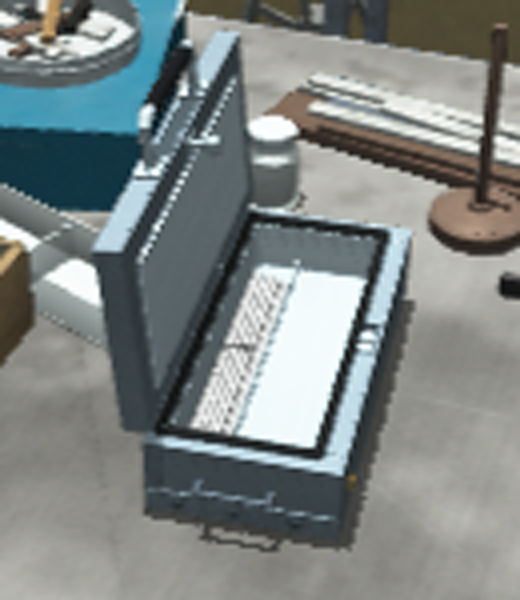

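Crop 1 confirms the smaller white tin is at side pixel (277,302), measuring about 62 mm against 77 mm for the big one. Crop 2 shows the open box with the electrodes along the back and the lid upright, with its handle on top. Next I fit the box pose.

```bash
python3 - <<'E'
from h import *
c=cam('side'); P=cloud(c)
x,y,z=P[...,0],P[...,1],P[...,2]
m=(abs(z-.085)<.006)&(x>.42)&(x<.56)&(y>-.36)&(y<.1)
q=P[m]; print(len(q),q.min(0).round(3),q.max(0).round(3))
# front edge of rim: min x per y bin
ys=np.arange(-.30,.06,.02); E=[]
for a in ys:
    b=q[abs(q[:,1]-a)<.01]
    if len(b)>2: E.append((a,np.percentile(b[:,0],3),np.percentile(b[:,0],97)))
E=np.array(E); print(E.round(3)); k=np.polyfit(E[:,0],E[:,1],1); print('front line x=',k)
th=-np.arctan(k[0])
print('yaw deg',np.degrees(th))
ex=np.array([np.cos(th),np.sin(th)]); ey=np.array([-np.sin(th),np.cos(th)])
w=P[(z>.02)&(z<.35)&(x>.42)&(x<.75)&(y>-.36)&(y<.1)]
bx,by=w[:,:2]@ex,w[:,:2]@ey
rim=(abs(w[:,2]-.085)<.006)&(bx<k[1]*np.cos(th)+.03)
print('rim by',np.percentile(by[rim],[0,1,99,100]),'bx',np.percentile(bx[rim],[1,50,99]))
lf=(w[:,2]>.12)&(w[:,2]<.25); print('lid by',np.percentile(by[lf],[0,1,99,100]))
A=(w[:,2]>.13)&(w[:,2]<.24)&(by>np.percentile(by[lf],1)+.03)&(by<np.percentile(by[lf],99)-.03)
K=np.polyfit(w[A][:,2],bx[A],1); print('lid inner face bx=%.4f*z+%.4f'%tuple(K), 'angle',np.pi/2+np.arctan(K[0]))
lt=A; 
# yaw from lid
r2=bx[A]-K[0]*w[A][:,2]; print('lid slope vs by',np.polyfit(by[A],r2,1))
hb=w[(w[:,2]>.295)]; print('above', len(hb), hb.min(0).round(3),hb.max(0).round(3),np.median(hb,0).round(3))
fl=P[(abs(z-.034)<.005)&(x>.47)&(x<.6)&(y<.05)&(y>-.32)]; print('floor',np.percentile(fl@np.r_[ex,0],[1,99]),np.percentile(fl@np.r_[ey,0],[1,99]))
for n in ['scene']:
    c=cam(n);P2=cloud(c); h=P2[(P2[...,2]>.29)&(P2[...,2]<.34)&(P2[...,0]>.55)&(P2[...,0]<.75)&(abs(P2[...,1]+.12)<.15)]; print(len(h), h.min(0),h.max(0)) if len(h) else 0
E
```

```text
721 [ 0.446 -0.311  0.079] [0.56  0.063 0.091]
[[-0.3    0.485  0.555]
 [-0.28   0.485  0.558]
 [-0.26   0.482  0.507]
 [-0.24   0.479  0.505]
 [-0.22   0.476  0.503]
 [-0.2    0.474  0.499]
 [-0.18   0.473  0.498]
 [-0.16   0.469  0.495]
 [-0.14   0.468  0.494]
 [-0.12   0.466  0.493]
 [-0.1    0.463  0.489]
 [-0.08   0.46   0.487]
 [-0.06   0.457  0.486]
 [-0.04   0.458  0.482]
 [-0.02   0.453  0.478]
 [ 0.     0.452  0.478]
 [ 0.02   0.45   0.478]
 [ 0.04   0.448  0.554]]
front line x= [-0.11370461  0.4517639 ]
yaw deg 6.486934316657358
rim by [-0.36678396 -0.35712937 -0.00105463  0.00097128] bx [0.4480259  0.46149574 0.47743691]
lid by [-0.36588309 -0.3544344   0.00331901  0.00491909]
lid inner face bx=0.0864*z+0.5943 angle 1.6569547701004521
lid slope vs by [-4.88156751e-04  5.94254169e-01]
above 128 [ 0.637 -0.176  0.297] [ 0.662 -0.035  0.324] [ 0.647 -0.089  0.318]
floor [0.44837981 0.56526295] [-0.34089321 -0.08495978]
182 [ 0.63460554 -0.18044442  0.29031952] [ 0.66411737 -0.03681633  0.32593892]
```

```bash
python3 - <<'E'
from h import *
c=cam('side')
for u,v in [(390,150),(393,106),(393,115),(292,335),(286,375),(298,375),(338,131),(278,105),(240,200)]: print((u,v),pt(c,u,v).round(3))
P=cloud(c); x,y,z=P[...,0],P[...,1],P[...,2]
m=(abs(x-.56)<.03)&(y>.40)&(y<.5)&(z>.004); print('near tin +y',np.round(P[m].min(0),3) if m.any() else None, m.sum())
m=(x>.3)&(x<.47)&(y<-.25)&(y>-.5)&(z>.03)&(z<.4); print('post',np.percentile(P[m],[0,50,100],axis=0).round(3))
print(r.sense()['t'])
E
```

```text
(390, 150) [ 0.441 -0.428  0.03 ]
(393, 106) [ 0.455 -0.458  0.213]
(393, 115) [ 0.45  -0.451  0.178]
(292, 335) [0.482 0.457 0.011]
(286, 375) [0.454 0.554 0.012]
(298, 375) [0.428 0.544 0.012]
(338, 131) [ 0.665 -0.415  0.083]
(278, 105) [ 0.963 -0.461  0.129]
(240, 200) [0.734 0.231 0.201]
near tin +y [0.535 0.4   0.004] 61
post [[ 0.414 -0.479  0.03 ]
 [ 0.448 -0.455  0.128]
 [ 0.464 -0.426  0.235]]
0.3
```

```bash
python3 -m handwheel '[0,0,-0.2,0,0,0.0374,1, 0,0,-0.2,0,0,0.0374,1, 0,0,-0.2,0,0,0.0374,1, 0.2,-0.5,0,0,0,0,1, 0.2,-0.5,0,0,0,0,1, 0.2,-0.5,0,0,0,0,1, 0.2,-0.5,0,0,0,0,1, 0.2,-0.5,0,0,0,0,1, 0.2,-0.5,0,0,0,0,1, 0.2,-0.5,0,0,0,0,1, 0.2,-0.5,0,0,0,0,1, 0.2,-0.5,0,0,0,0,1]'
cat > to.py <<'E'
import sys
from h import *
# usage: to.py x y z [yawdeg] : remaining shift in tool units
s=r.sense(); M=R.from_quat(s['eef_rot']); g=np.array([float(a) for a in sys.argv[1:4]])
print('t',round(s['t'],2),'tcp',s['tcp_pos'].round(4),'F',s['force'].round(1),'w',round(s['gripper_width'],3))
print('units',(M.inv().apply(g-s['tcp_pos'])/.075).round(3))
x=M.as_matrix()[:,0]; print('tool x yaw',np.degrees(np.arctan2(x[1],x[0])).round(2),'z',M.as_matrix()[:,2].round(4),'j',s['joints'].round(2))
E
python3 to.py .56 .383 .24
```

```text
t: 1.3
tcp_pos: [0.3769, -0.2055, 0.2875]
eef_rot: [0.998, 0.057, 0.0, 0.0]
force: [0.6, -0.4, -0.5]
gripper_width: 0.999
t 1.3 tcp [ 0.3769 -0.2055  0.2875] F [ 0.6 -0.4 -0.5] w 0.999
units [ 3.319 -7.518  0.628]
tool x yaw 6.54 z [ 4.e-04 -8.e-04 -1.e+00] j [ 0.74 -0.11 -0.31  1.85 -0.03  1.4  -1.03]
```

```bash
python3 -m handwheel '[0.2,-0.5,0,0,0,0,1, 0.2,-0.5,0,0,0,0,1, 0.2,-0.5,0,0,0,0,1, 0.2,-0.5,0,0,0,0,1, 0.2,-0.5,0,0,0,0,1, 0.2,-0.5,0,0,0,0,1, 0.2,-0.5,0,0,0,0,1, 0.2,-0.5,0,0,0,0,1, 0.2,-0.5,0,0,0,0,1, 0.2,-0.5,0,0,0,0,1, 0.2,-0.5,0,0,0,0,1, 0,0,0,0,0,0,1]'
python3 to.py .56 .383 .15
```

```text
t: 2.3
tcp_pos: [0.4928, 0.2289, 0.2865]
eef_rot: [0.998, 0.061, -0.001, -0.002]
force: [-0.8, -0.1, 0.7]
gripper_width: 0.999
t 2.3 tcp [0.4928 0.2289 0.2865] F [-0.8 -0.1  0.7] w 0.999
units [ 1.143 -1.921  1.828]
tool x yaw 7.02 z [-0.002   0.0045 -1.    ] j [ 0.22  0.22 -0.85  1.58  0.16  1.42 -2.09]
```

```bash
python3 -m handwheel '[0,0,0.2,0,0,-0.035,1, 0,0,0.2,0,0,-0.035,1, 0,0,0.2,0,0,-0.035,1, 0.25,-0.25,0.2,0,0,0,1, 0.25,-0.25,0.2,0,0,0,1, 0.25,-0.25,0.2,0,0,0,1, 0.25,-0.25,0.2,0,0,0,1, 0.25,-0.25,0.2,0,0,0,1, 0.25,-0.25,0.2,0,0,0,1, 0.1,-0.1,0,0,0,0,1, 0,0,0,0,0,0,1, 0,0,0,0,0,0,1]'
python3 - <<'E'
from h import *
c=cam('wrist'); cv2.imwrite('pics/w1.png',c['pixels']); P=cloud(c)
x,y,z=P[...,0],P[...,1],P[...,2]
g=cv2.cvtColor(c['pixels'],cv2.COLOR_BGR2HSV)
m=(np.hypot(x-.56,y-.383)<.05)&(z>.009)&(z<.03)
q=P[m]; print(m.sum()); print(cv2.minEnclosingCircle(q[q[:,2]>.012][:,:2].astype(np.float32)),q[:,2].max())
E
python3 to.py .56 .383 .05
```

```text
t: 3.3
tcp_pos: [0.5503, 0.3813, 0.152]
eef_rot: [0.975, 0.221, -0.0, -0.0]
force: [0.4, -0.5, 0.1]
gripper_width: 1.0
747
((0.5615125894546509, 0.3831138610839844), 0.03050687350332737) 0.018344980745998773
t 3.35 tcp [0.5507 0.3806 0.1525] F [ 0.3 -0.3 -0.1] w 1.003
units [0.125 0.023 1.367]
tool x yaw 25.43 z [ 3.e-04 -2.e-04 -1.e+00] j [-0.12  0.62 -0.8   1.41  0.45  1.3  -2.08]
```

View pics/w1.png

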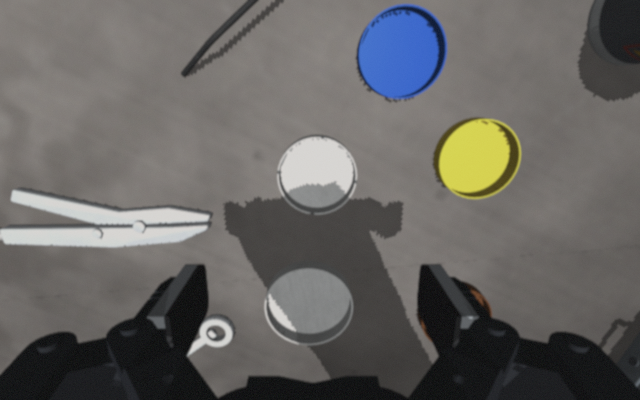

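The wrist view shows the small tin at (317,175), 61.0 mm across by depth, with clear space on both sides for the fingers.

```bash
python3 -m handwheel '[0.14,0.03,0.3,0,0,0,1, 0,0,0.4,0,0,0,1, 0,0,0.4,0,0,0,1, 0,0,0.3,0,0,0,1, 0,0,0.25,0,0,0,1, 0,0,0.13,0,0,0,1, 0,0,0.08,0,0,0,1, 0,0,0.04,0,0,0,1, 0,0,0,0,0,0,1, 0,0,0,0,0,0,1]' 30
python3 to.py .5613 .3833 .009
```

```text
t: 4.18
tcp_pos: [0.5616, 0.3839, 0.0111]
eef_rot: [0.975, 0.22, 0.001, -0.0]
force: [-0.1, 0.6, 0.3]
gripper_width: 1.003
t 4.18 tcp [0.5616 0.3839 0.0111] F [-0.1  0.6  0.3] w 1.003
units [-0.007  0.005  0.028]
tool x yaw 25.44 z [ 1.5e-03  9.0e-04 -1.0e+00] j [-0.17  0.78 -0.73  1.48  0.55  1.1  -2.13]
```

```bash
python3 -m handwheel '[0,0,0.02,0,0,0,0.6, 0,0,0,0,0,0,0.5, 0,0,0,0,0,0,0.3, 0,0,0,0,0,0,0, 0,0,0,0,0,0,0, 0,0,0,0,0,0,0,0,0,0,0,0,0,0, 0,0,0,0,0,0,0]' 30
python3 to.py .5613 .3833 .009
```

```text
t: 4.85
tcp_pos: [0.5613, 0.384, 0.0092]
eef_rot: [0.975, 0.22, 0.001, -0.0]
force: [-1.6, -0.6, 6.2]
gripper_width: 0.694
t 4.85 tcp [0.5613 0.384  0.0092] F [-1.6 -0.6  6.2] w 0.694
units [-0.004  0.008  0.003]
tool x yaw 25.45 z [ 1.e-03  5.e-04 -1.e+00] j [-0.17  0.78 -0.73  1.48  0.55  1.09 -2.13]
```

```bash
python3 -m handwheel '[0,0,-0.1,0,0,0,0, 0,0,-0.2,0,0,0,0, 0,0,-0.4,0,0,0,0, 0,0,-0.5,0,0,0,0, 0,0,-0.5,0,0,0,0, 0,0,-0.4,0,0,0,0, 0,0,-0.2,0,0,0,0, 0,0,0,0,0,0,0, 0,0,0,0,0,0,0]'
python3 - <<'E'
from h import *
c=cam('wrist'); cv2.imwrite('pics/w2.png',c['pixels']); P=cloud(c)
s=r.sense(); t=s['tcp_pos']
x,y,z=P[...,0],P[...,1],P[...,2]
m=(np.hypot(x-t[0],y-t[1])<.045)&(z>.08)&(z<t[2]+.03); q=P[m]; 
# tool frame
M=R.from_quat(s['eef_rot']).as_matrix(); l=(q-t)@M; print(m.sum(),np.percentile(l,[1,50,99],axis=0).round(4))
w=m&(c['pixels'].min(-1)>130); l=(P[w]-t)@M; print(w.sum(), np.percentile(l,[1,50,99],axis=0).round(4), cv2.minEnclosingCircle(l[:,:2].astype(np.float32)))
E
python3 to.py .5254 -.0711 .17
```

```text
t: 5.6
tcp_pos: [0.5612, 0.3839, 0.1824]
eef_rot: [0.975, 0.22, 0.001, -0.0]
force: [0.1, 0.0, -1.5]
gripper_width: 0.691
21790 [[-0.0289 -0.0408 -0.0287]
 [ 0.0006  0.      0.0041]
 [ 0.0304  0.0405  0.0061]]
10802 [[-0.0262 -0.0274 -0.0097]
 [ 0.0021 -0.0017  0.0049]
 [ 0.0292  0.0268  0.0062]] ((0.0014376823091879487, -0.00044594958308152854), 0.030171837657690048)
t 5.65 tcp [0.5608 0.3833 0.1808] F [-0.6  0.4 -1.6] w 0.69
units [-3.03   5.268  0.146]
tool x yaw 25.45 z [ 1.e-04 -5.e-04 -1.e+00] j [-0.13  0.62 -0.81  1.35  0.44  1.36 -2.06]
```

View pics/w2.png

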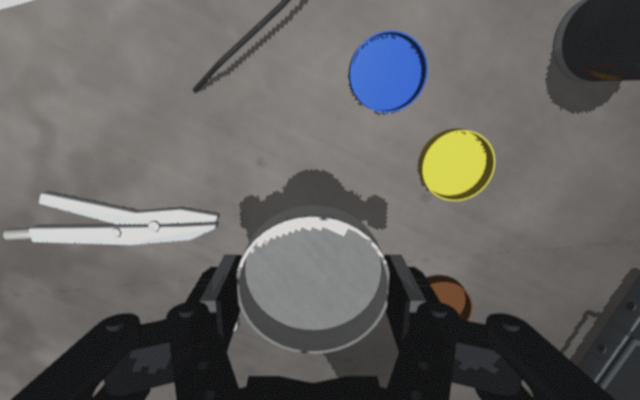

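The wrist view shows the tin held level between the pads at (313,285).

```bash
python3 -m handwheel '[-0.1,0.2,0,0,0,0,0, -0.2,0.4,0,0,0,0,0, -0.26,0.45,0,0,0,0,0, -0.26,0.45,0,0,0,0,0, -0.26,0.45,0,0,0,0,0, -0.26,0.45,0,0,0,0,0, -0.26,0.45,0,0,0,0,0, -0.26,0.45,0,0,0,0,0, 0,0,0,0,0,0.035,0, 0,0,0,0,0,0.035,0, 0,0,0,0,0,0.035,0, 0,0,0,0,0,0,0]'
python3 to.py .5245 -.0713 .15
```

```text
t: 6.65
tcp_pos: [0.5406, 0.0995, 0.1796]
eef_rot: [0.999, 0.054, -0.001, 0.0]
force: [-0.6, 0.1, -1.6]
gripper_width: 0.694
t 6.65 tcp [0.5406 0.0995 0.1796] F [-0.6  0.1 -1.6] w 0.694
units [-0.46   2.241  0.396]
tool x yaw 6.21 z [-2.2e-03 -4.0e-04 -1.0e+00] j [ 0.4   0.31 -0.78  1.71  0.23  1.22 -1.9 ]
```

```bash
python3 -m handwheel '[-0.06,0.2,0,0,0,0,0, -0.08,0.4,0,0,0,0,0, -0.08,0.4,0,0,0,0,0, -0.08,0.4,0,0,0,0,0, -0.08,0.4,0.1,0,0,0,0, -0.06,0.3,0.2,0,0,0,0, -0.02,0.14,0.1,0,0,0,0, 0,0,0,0,0,0,0, 0,0,0,0,0,0,0]'
python3 to.py .5245 -.0713 .045
python3 - <<'E'
from h import *
th=np.radians(6.5); E=np.array([[np.cos(th),np.sin(th),0],[-np.sin(th),np.cos(th),0],[0,0,1]])
c=cam('wrist'); cv2.imwrite('pics/w3.png',c['pixels']); P=cloud(c)@E.T
z=P[...,2]; by=P[...,1]; bx=P[...,0]
for lo in np.arange(-.22,-.06,.02):
    b=(by>lo)&(by<lo+.02)
    f=b&(abs(z-.034)<.004); rm=b&(abs(z-.085)<.005)&(bx<.5)
    print(round(lo,2),'floor bx',np.percentile(bx[f],[1,99]).round(4) if f.sum()>9 else 0,'rim',np.percentile(bx[rm],[1,99]).round(4) if rm.sum()>9 else 0)
print(E@r.sense()['tcp_pos'])
E
```

```text
t: 7.4
tcp_pos: [0.5259, -0.0698, 0.1502]
eef_rot: [0.998, 0.058, -0.001, -0.001]
force: [0.3, 1.3, -0.6]
gripper_width: 0.693
t 7.4 tcp [ 0.5259 -0.0698  0.1502] F [ 0.3  1.3 -0.6] w 0.693
units [-0.019  0.02   1.402]
tool x yaw 6.66 z [-0.0016  0.0011 -1.    ] j [ 0.66  0.27 -0.7   1.79  0.19  1.14 -1.56]
-0.22 floor bx [0.4728 0.5817] rim [0.4582 0.4775]
-0.2 floor bx [0.4731 0.5641] rim 0
-0.18 floor bx [0.4828 0.5966] rim [0.4495 0.4532]
-0.16 floor bx [0.5034 0.5971] rim 0
-0.14 floor bx [0.5097 0.5971] rim 0
-0.12 floor bx [0.5045 0.5971] rim 0
-0.1 floor bx [0.4849 0.597 ] rim [0.4488 0.4551]
-0.08 floor bx [0.4734 0.5964] rim 0
[ 0.51521715 -0.12802764  0.15082699]
```

View pics/w3.png

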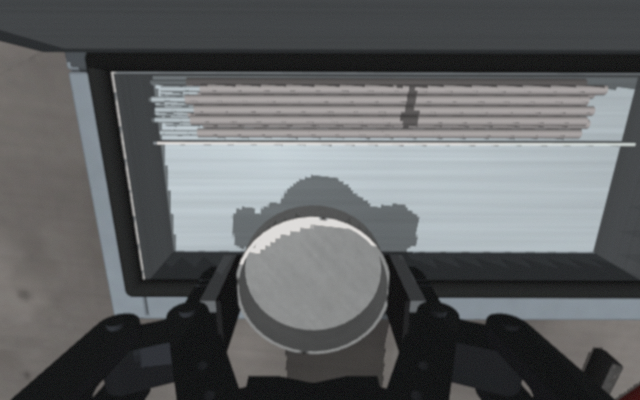

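The wrist view shows the tin in front of the electrodes. The strip's front edge measures bx 0.473, so its centre is at 0.514, and I need to shift −2 mm as I lower it.

```bash
python3 -m handwheel '[-0.03,0,0.2,0,0,0,0, 0,0,0.3,0,0,0,0, 0,0,0.3,0,0,0,0, 0,0,0.25,0,0,0,0, 0,0,0.15,0,0,0,0, 0,0,0.1,0,0,0,0, 0,0,0.05,0,0,0,0, 0,0,0.03,0,0,0,0, 0,0,0,0,0,0,0, 0,0,0,0,0,0,0]'
python3 to.py .5245 -.0713 .0435
```

```text
t: 8.28
tcp_pos: [0.5247, -0.0709, 0.0481]
eef_rot: [0.998, 0.057, 0.001, 0.0]
force: [0.5, 0.5, -0.9]
gripper_width: 0.691
t 8.28 tcp [ 0.5247 -0.0709  0.0481] F [ 0.5  0.5 -0.9] w 0.691
units [-0.003  0.005  0.062]
tool x yaw 6.56 z [ 1.3e-03 -3.0e-04 -1.0e+00] j [ 0.61  0.4  -0.66  1.89  0.3   0.95 -1.64]
```

```bash
python3 -m handwheel '[0,0,0.02,0,0,0,0, 0,0,0.02,0,0,0,0, 0,0,0.02,0,0,0,0, 0,0,0,0,0,0,0]'; python3 to.py .5245 -.0713 .0435
```

```text
t: 8.62
tcp_pos: [0.5243, -0.0711, 0.0432]
eef_rot: [0.998, 0.057, 0.0, 0.0]
force: [-1.0, 0.0, 2.4]
gripper_width: 0.691
t 8.62 tcp [ 0.5243 -0.0711  0.0432] F [-1.   0.   2.4] w 0.691
units [ 0.002  0.003 -0.005]
tool x yaw 6.54 z [ 5.e-04 -4.e-04 -1.e+00] j [ 0.61  0.41 -0.65  1.89  0.31  0.94 -1.64]
```

```bash
python3 -m handwheel '[0,0,0,0,0,0,0.5, 0,0,0,0,0,0,0.7, 0,0,0,0,0,0,0.8, 0,0,0,0,0,0,0.8, 0,0,-0.1,0,0,0,0.8, 0,0,-0.2,0,0,0,0.8, 0,0,-0.4,0,0,0,0.8, 0,0,-0.5,0,0,0,0.8, 0,0,-0.5,0,0,0,0.8, 0,0,-0.4,0,0,0,0.8, 0,0,-0.2,0,0,0,0.8, 0,0,0,0,0,0,0.8]'
python3 - <<'E'
from h import *
th=np.radians(6.5); E=np.array([[np.cos(th),np.sin(th),0],[-np.sin(th),np.cos(th),0],[0,0,1]])
for n in ['wrist','side']:
    c=cam(n); cv2.imwrite(f'pics/{n}4.png',c['pixels']); P=cloud(c)@E.T
    x,y,z=P[...,0],P[...,1],P[...,2]
    m=(abs(x-.513)<.045)&(abs(y+.13)<.06)&(z>.044)&(z<.058); q=P[m]; print(n,m.sum(),cv2.minEnclosingCircle(q[:,:2].astype(np.float32)) if m.sum() else 0, np.percentile(q[:,2],[5,95]) if m.sum() else 0)
    if n=='side':
        m=(z>.13)&(z<.24)&(x>.56)&(x<.68)&(y>-.33)&(y<-.03); print('lid',np.polyfit(z[m],x[m],1))
E
python3 to.py .5254 -.0711 .3
```

```text
t: 9.62
tcp_pos: [0.5258, -0.0708, 0.2199]
eef_rot: [0.998, 0.057, 0.003, 0.001]
force: [0.4, 0.3, -0.6]
gripper_width: 0.897
wrist 1595 ((0.5144866704940796, -0.13004553318023682), 0.0728205218911171) [0.0446804  0.05665009]
side 63 ((0.5343009829521179, -0.12218520045280457), 0.05376284569501877) [0.04437791 0.05079534]
lid [0.08860552 0.59384104]
t 9.72 tcp [ 0.5242 -0.0709  0.2158] F [-0.5  0.2 -0.7] w 0.897
units [ 0.017  0.005 -1.122]
tool x yaw 6.55 z [ 1.1e-03 -6.0e-04 -1.0e+00] j [ 0.69  0.2  -0.71  1.72  0.14  1.27 -1.52]
```

View pics/wrist4.png

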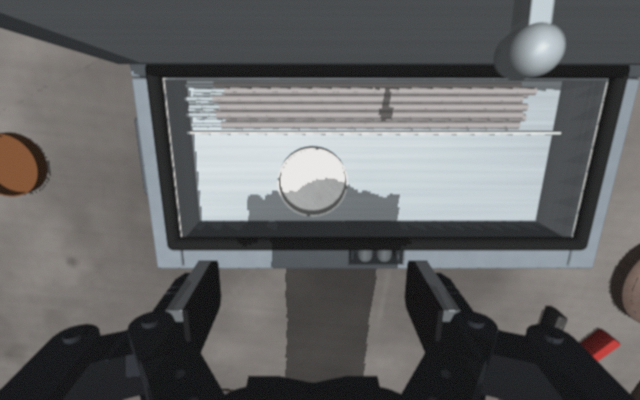

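The wrist view shows the tin flat on the strip at (312,180), clear of the rib line at row 132 and of the front wall. I now raise the tool and turn it 90° for the handle.

```bash
python3 -m handwheel '[0,0,-0.2,0,0,-0.0385,1, 0,0,-0.22,0,0,-0.0385,1, 0,0,-0.22,0,0,-0.0385,1, 0,0,-0.22,0,0,-0.0385,1, 0,0,-0.22,0,0,-0.0385,1, 0,0,-0.22,0,0,-0.0385,1, 0,0,-0.22,0,0,-0.0385,1, 0,0,-0.22,0,0,-0.0385,1, 0,0,-0.22,0,0,-0.0385,1, 0,0,-0.22,0,0,-0.0385,1, 0,0,-0.22,0,0,-0.0385,1, 0,0,-0.22,0,0,-0.0385,1]'
python3 -m handwheel '[0,0,-0.1,0,0,-0.0385,1, 0,0,0,0,0,0,1,0,0,0,0,0,0,1]'
python3 - <<'E'
from h import *
th=np.radians(6.5); E=np.array([[np.cos(th),np.sin(th),0],[-np.sin(th),np.cos(th),0],[0,0,1]])
for n in ['wrist','side','scene']:
    c=cam(n); P=cloud(c)@E.T
    x,y,z=P[...,0],P[...,1],P[...,2]
    m=(x>.6)&(x<.68)&(abs(y+.179)<.09)&(z>.29)&(z<.335); q=P[m]
    if m.sum()>20:
        print(n,m.sum(),'by',np.percentile(q[:,1],[1,99]).round(4))
        b=q[abs(q[:,1]+.179)<.045]; print(' bar x,z',np.percentile(b[:,0],[2,50,98]).round(4),np.percentile(b[:,2],[2,50,98]).round(4))
E
python3 to.py .6507 -.1062 .40
```

```text
t: 10.72
tcp_pos: [0.5237, -0.071, 0.4112]
eef_rot: [0.707, 0.707, -0.001, -0.001]
force: [0.5, -0.5, 0.7]
gripper_width: 0.999
t: 10.97
tcp_pos: [0.524, -0.071, 0.4181]
eef_rot: [0.666, 0.746, -0.0, -0.001]
force: [0.3, 0.1, 0.2]
gripper_width: 1.0
wrist 3024 by [-0.2052 -0.1116]
 bar x,z [0.6279 0.6327 0.6422] [0.3119 0.3204 0.3226]
side 135 by [-0.2472 -0.1096]
 bar x,z [0.6276 0.6319 0.6407] [0.3115 0.3197 0.3227]
scene 181 by [-0.2518 -0.1139]
 bar x,z [0.6241 0.6309 0.6395] [0.3095 0.3194 0.3248]
t 11.12 tcp [ 0.5237 -0.071   0.418 ] F [ 0.2 -0.5  0.7] w 0.998
units [-0.656  1.63   0.237]
tool x yaw 96.46 z [-1.9e-03  3.0e-04 -1.0e+00] j [ 0.81  0.17 -0.87  1.35  0.13  1.68  0.07]
```

```bash
python3 -m handwheel '[-0.06,0.15,0,0,0,0,1, -0.12,0.3,0,0,0,0,1, -0.14,0.35,0,0,0,0,1, -0.14,0.35,0,0,0,0,1, -0.12,0.28,0,0,0,0,1, -0.08,0.2,0.1,0,0,0,1, 0,0,0.1,0,0,0,1, 0,0,0,0,0,0,1, 0,0,0,0,0,0,1]'
python3 to.py .6507 -.1062 .3095
```

```text
t: 11.87
tcp_pos: [0.6506, -0.1056, 0.4037]
eef_rot: [0.665, 0.747, -0.0, -0.001]
force: [0.6, -0.7, 0.0]
gripper_width: 0.999
t 11.87 tcp [ 0.6506 -0.1056  0.4037] F [ 0.6 -0.7  0. ] w 0.999
units [-0.009  0.002  1.256]
tool x yaw 96.62 z [-1.5e-03  1.0e-04 -1.0e+00] j [ 0.58  0.5  -0.82  1.01  0.37  1.76  0.01]
```

```bash
python3 -m handwheel '[0,0,0.2,0,0,0,1, 0,0,0.3,0,0,0,1, 0,0,0.3,0,0,0,1, 0,0,0.2,0,0,0,1, 0,0,0.15,0,0,0,1, 0,0,0.1,0,0,0,1, 0,0,0,0,0,0,1]' 40
python3 to.py .6507 -.1062 .3095
python3 -m handwheel '[0,0,0,0,0,0,0, 0,0,0,0,0,0,-0.2, 0,0,0,0,0,0,-0.4, 0,0,0,0,0,0,-0.6, 0,0,0,0,0,0,-0.8, 0,0,0,0,0,0,-1, 0,0,0,0,0,0,-1, 0,0,0,0,0,0,-1]' 40
python3 to.py .6507 -.1062 .3095
```

```text
t: 12.45
tcp_pos: [0.6506, -0.1062, 0.31]
eef_rot: [0.665, 0.747, -0.001, -0.0]
force: [0.2, -0.1, -0.4]
gripper_width: 0.998
t 12.45 tcp [ 0.6506 -0.1062  0.31  ] F [ 0.2 -0.1 -0.4] w 0.998
units [-0.001  0.002  0.006]
tool x yaw 96.61 z [-9.e-04 -6.e-04 -1.e+00] j [ 0.63  0.5  -0.83  1.21  0.36  1.57 -0.01]
t: 13.12
tcp_pos: [0.6515, -0.1059, 0.311]
eef_rot: [0.665, 0.747, 0.0, 0.0]
force: [1.3, 0.6, 3.0]
gripper_width: 0.169
t 13.12 tcp [ 0.6515 -0.1059  0.311 ] F [1.3 0.6 3. ] w 0.169
units [-0.003 -0.011  0.021]
tool x yaw 96.64 z [ 0.0011  0.     -1.    ] j [ 0.63  0.51 -0.83  1.21  0.36  1.57 -0.01]
```

```bash
cat > arc.py <<'E'
import numpy as np,sys
from h import r
a,end,n=map(float,sys.argv[1:4])
A=np.linspace(a,end,int(n)+1)
B=np.stack([-np.cos(A),-np.sin(A)],1)*.215/.075
B=np.round(B-B[0],2); print(np.diff(B,axis=0).round(2).tolist())
E
python3 arc.py 1.663 1.2 12; python3 arc.py 1.2 0.72 12;python3 arc.py 0.72 0.24 12
```

```text
[[-0.11, -0.01], [-0.11, 0.0], [-0.11, 0.0], [-0.11, 0.0], [-0.11, 0.01], [-0.11, 0.02], [-0.11, 0.01], [-0.11, 0.02], [-0.11, 0.03], [-0.1, 0.03], [-0.11, 0.03], [-0.1, 0.04]]
[[-0.11, 0.04], [-0.1, 0.05], [-0.1, 0.05], [-0.1, 0.06], [-0.1, 0.06], [-0.1, 0.06], [-0.09, 0.07], [-0.09, 0.07], [-0.08, 0.08], [-0.09, 0.08], [-0.08, 0.08], [-0.08, 0.08]]
[[-0.07, 0.09], [-0.07, 0.09], [-0.07, 0.09], [-0.06, 0.1], [-0.06, 0.1], [-0.06, 0.1], [-0.05, 0.1], [-0.05, 0.1], [-0.04, 0.11], [-0.04, 0.11], [-0.03, 0.11], [-0.03, 0.11]]
```

```bash
cat > st.py <<'E'
from h import *
s=r.sense(); p=s['tcp_pos']; th=np.radians(6.5); ex=np.array([np.cos(th),np.sin(th)]);ey=np.array([-ex[1],ex[0]])
bx,by=p[:2]@ex,p[:2]@ey; G=np.array([bx-.6155,p[2]+.0035-.099])
print('t',round(s['t'],2),'bx %.4f by %.4f z %.4f'%(bx,by,p[2]),'rad %.4f ang %.4f'%(np.hypot(*G),np.arctan2(G[1],-G[0])),'F',s['force'].round(1),'w',s['gripper_width'].round(3),'j',s['joints'].round(2))
E
python3 -m handwheel '[0,-0.11,-0.01,0,0,0,-1, 0,-0.11,0,0,0,0,-1, 0,-0.11,0,0,0,0,-1, 0,-0.11,0,0,0,0,-1, 0,-0.11,0.01,0,0,0,-1, 0,-0.11,0.02,0,0,0,-1, 0,-0.11,0.01,0,0,0,-1, 0,-0.11,0.02,0,0,0,-1, 0,-0.11,0.03,0,0,0,-1, 0,-0.1,0.03,0,0,0,-1, 0,-0.11,0.03,0,0,0,-1, 0,-0.1,0.04,0,0,0,-1]'; python3 st.py
```

```text
t: 14.12
tcp_pos: [0.5534, -0.1171, 0.2967]
eef_rot: [0.665, 0.747, -0.0, -0.0]
force: [0.6, 2.2, 4.1]
gripper_width: 0.174Traceback (most recent call last):
  File "st.py", line 4, in <module>
    print('t',round(s['t'],2),'bx %.4f by %.4f z %.4f'%(bx,by,p[2]),'rad %.4f ang %.4f'%(np.hypot(*G),np.arctan2(G[1],-G[0])),'F',s['force'].round(1),'w',s['gripper_width'].round(3),'j',s['joints'].round(2))
                                                                                                                                                          ^^^^^^^^^^^^^^^^^^^^^^^^
AttributeError: 'float' object has no attribute 'round'
```

```bash
sed -i "s/s\['gripper_width'\].round(3)/round(s['gripper_width'],3)/" st.py
python3 -m handwheel '[0,-0.11,0.04,0,0,0,-1, 0,-0.1,0.05,0,0,0,-1, 0,-0.1,0.05,0,0,0,-1, 0,-0.1,0.06,0,0,0,-1, 0,-0.1,0.06,0,0,0,-1, 0,-0.1,0.06,0,0,0,-1, 0,-0.09,0.07,0,0,0,-1, 0,-0.09,0.07,0,0,0,-1, 0,-0.08,0.08,0,0,0,-1, 0,-0.09,0.08,0,0,0,-1, 0,-0.08,0.08,0,0,0,-1, 0,-0.08,0.08,0,0,0,-1]'; python3 st.py
```

```text
t: 15.12
tcp_pos: [0.4703, -0.1269, 0.2377]
eef_rot: [0.665, 0.747, 0.0, -0.0]
force: [-0.9, 3.1, -1.5]
gripper_width: 0.166
t 15.12 bx 0.4530 by -0.1793 z 0.2377 rad 0.2160 ang 0.7189 F [-0.9  3.1 -1.5] w 0.166 j [ 1.01  0.1  -0.87  1.78  0.08  1.3   0.23]
```

```bash

python3 -m handwheel '[0,-0.07,0.09,0,0,0,-1, 0,-0.07,0.09,0,0,0,-1, 0,-0.07,0.09,0,0,0,-1, 0,-0.06,0.1,0,0,0,-1, 0,-0.06,0.1,0,0,0,-1, 0,-0.06,0.1,0,0,0,-1, 0,-0.05,0.1,0,0,0,-1, 0,-0.05,0.1,0,0,0,-1, 0,-0.04,0.11,0,0,0,-1, 0,-0.04,0.1,0,0,0,-1, 0,-0.03,0.08,0,0,0,-1, 0,-0.02,0.05,0,0,0,-1]'; python3 st.py; python3 arc.py .29 .05 24
```

```text
t: 16.12
tcp_pos: [0.4269, -0.132, 0.1551]
eef_rot: [0.665, 0.747, 0.002, 0.002]
force: [16.0, 4.4, -7.9]
gripper_width: 0.167
t 16.12 bx 0.4092 by -0.1794 z 0.1551 rad 0.2147 ang 0.2814 F [16.   4.4 -7.9] w 0.167 j [ 1.05  0.07 -0.86  1.99  0.06  1.11  0.28]
[[-0.01, 0.03], [-0.01, 0.03], [0.0, 0.02], [-0.01, 0.03], [-0.01, 0.03], [0.0, 0.03], [-0.01, 0.02], [-0.01, 0.03], [0.0, 0.03], [-0.01, 0.03], [0.0, 0.03], [-0.01, 0.02], [0.0, 0.03], [-0.01, 0.03], [0.0, 0.03], [-0.01, 0.03], [0.0, 0.03], [0.0, 0.03], [-0.01, 0.02], [0.0, 0.03], [0.0, 0.03], [0.0, 0.03], [0.0, 0.03], [-0.01, 0.03]]
```

```bash

python3 -m handwheel '[0,0.01,0.03,0,0,0,-1, 0,0,0.03,0,0,0,-1, 0,0,0.03,0,0,0,-1, 0,0,0.03,0,0,0,-1, 0,-0.01,0.03,0,0,0,-1, 0,0,0.03,0,0,0,-1, 0,-0.01,0.03,0,0,0,-1, 0,0,0.03,0,0,0,-1, 0,0,0.02,0,0,0,-1, 0,0,0,0,0,0,-1]'; python3 st.py
```

```text
t: 16.95
tcp_pos: [0.423, -0.1324, 0.135]
eef_rot: [0.665, 0.747, -0.001, -0.001]
force: [-1.5, 4.5, -6.8]
gripper_width: 0.161
t 16.95 bx 0.4053 by -0.1794 z 0.1350 rad 0.2138 ang 0.1856 F [-1.5  4.5 -6.8] w 0.161 j [ 1.04  0.1  -0.86  2.01  0.08  1.07  0.26]
```

```bash

python3 -m handwheel '[0,0,0.02,0,0,0,-1, 0,-0.01,0.02,0,0,0,-1, 0,0,0.02,0,0,0,-1,0,0,0,0,0,0,-1]'; python3 st.py;python3 -m handwheel '[0,0,0.01,0,0,0,-1, 0,0,0.01,0,0,0,-1, 0,0,0,0,0,0,-1]'; python3 st.py
```

```text
t: 17.28
tcp_pos: [0.4224, -0.1325, 0.1307]
eef_rot: [0.665, 0.747, -0.0, -0.001]
force: [-1.3, 4.2, -4.7]
gripper_width: 0.171
t 17.28 bx 0.4047 by -0.1795 z 0.1307 rad 0.2137 ang 0.1656 F [-1.3  4.2 -4.7] w 0.171 j [ 1.04  0.1  -0.86  2.02  0.09  1.06  0.26]
t: 17.53
tcp_pos: [0.4224, -0.1325, 0.1298]
eef_rot: [0.665, 0.747, -0.001, -0.001]
force: [-6.4, 6.3, 5.4]
gripper_width: 0.165
t 17.53 bx 0.4047 by -0.1795 z 0.1298 rad 0.2136 ang 0.1613 F [-6.4  6.3  5.4] w 0.165 j [ 1.04  0.1  -0.86  2.02  0.09  1.06  0.25]
```

```bash

python3 -m handwheel '[0,0,-0.01,0,0,0,-1, 0,0,0,0,0,0,-1]'; python3 st.py
```

```text
t: 17.7
tcp_pos: [0.4224, -0.1325, 0.1304]
eef_rot: [0.665, 0.747, -0.001, -0.001]
force: [-5.2, 5.7, 2.2]
gripper_width: 0.167
t 17.7 bx 0.4047 by -0.1795 z 0.1304 rad 0.2137 ang 0.1641 F [-5.2  5.7  2.2] w 0.167 j [ 1.04  0.1  -0.86  2.02  0.09  1.06  0.25]
```

```bash

python3 -m handwheel '[0,0,0,0,0,0,-0.6, 0,0,0,0,0,0,-0.4, 0,0,0,0,0,0,-0.3, 0,0,0,0,0,0,-0.3,0,0,0,0,0,0,-0.3]'; python3 st.py
python3 - <<'E'
from h import *
th=np.radians(6.5); E=np.array([[np.cos(th),np.sin(th),0],[-np.sin(th),np.cos(th),0],[0,0,1]])
c=cam('side'); P=cloud(c)@E.T; cv2.imwrite('pics/side5.png',cv2.resize(c['pixels'][60:260,240:480],None,fx=3,fy=3))
x,y,z=P[...,0],P[...,1],P[...,2]
m=(x>.455)&(x<.60)&(y>-.34)&(y<-.02)&(z>.1)&(z<.16)&(abs(y+.18)>.06)
k=np.polyfit(x[m],z[m],1); print('lid top', k, 'ang',-np.arctan(k[0]), 'z at x=.467',np.polyval(k,.467), 'lid_front?',m.sum())
E
```

```text
t: 18.12
tcp_pos: [0.4234, -0.1329, 0.1307]
eef_rot: [0.665, 0.747, -0.0, 0.0]
force: [0.3, 0.1, -0.6]
gripper_width: 0.35
t 18.12 bx 0.4057 by -0.1800 z 0.1307 rad 0.2128 ang 0.1664 F [ 0.3  0.1 -0.6] w 0.35 j [ 1.04  0.1  -0.86  2.02  0.09  1.06  0.25]
lid top [-0.11652735  0.18745544] ang 0.11600418334345418 z at x=.467 0.13303717009041582 lid_front? 1314
```

View pics/side5.png

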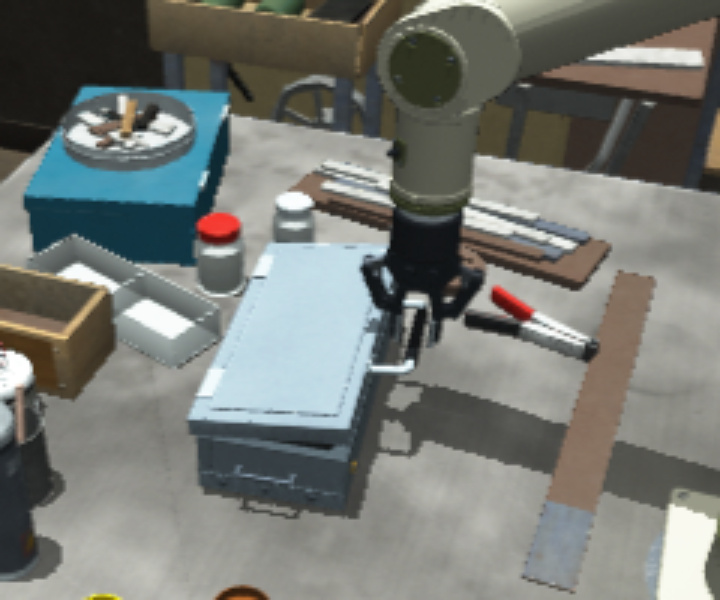

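The side view shows the lid resting ajar on its catch. The fingers are open round the bar at crop pixel (412,330) and the force reads zero. I now lift clear, shut the fingers and go over lid_front.

```bash

python3 -m handwheel '[0,0,-0.1,0,0,0,-0.3, 0,0,-0.2,0,0,0,-0.3, 0,0,-0.3,0,0,0,-0.3, 0,0,-0.3,0,0,0,-0.3, 0,0,-0.2,0,0,0,-1, 0,0.2,0,0,0,0,-1, 0,0.25,0,0,0,0,-1, 0,0.25,0,0,0,0,-1, 0,0.14,0,0,0,0,-1, 0,0,0,0,0,0,-1,0,0,0,0,0,0,-1]' 40; python3 st.py
python3 - <<'E'
from h import *
th=np.radians(6.5); E=np.array([[np.cos(th),np.sin(th),0],[-np.sin(th),np.cos(th),0],[0,0,1]])
c=cam('side'); P=cloud(c)@E.T
x,y,z=P[...,0],P[...,1],P[...,2]
m=(x>.455)&(x<.60)&(y>-.34)&(y<-.02)&(z>.1)&(z<.16)&(abs(y+.18)>.06)
k=np.polyfit(x[m],z[m],1); print('ang',-np.arctan(k[0]), 'z at x=.467',np.polyval(k,.467))
E
```

```text
t: 19.08
tcp_pos: [0.4858, -0.1249, 0.2132]
eef_rot: [0.665, 0.747, 0.0, -0.0]
force: [0.1, 0.7, 0.2]
gripper_width: 0.004
t 19.08 bx 0.4686 by -0.1791 z 0.2132 rad 0.1883 ang 0.6756 F [0.1 0.7 0.2] w 0.004 j [ 0.98  0.17 -0.89  1.78  0.13  1.26  0.18]
ang 0.11287487037596923 z at x=.467 0.13274762143485172
```

```bash

python3 -m handwheel '[0,0,0.2,0,0,0,-1, 0,0,0.25,0,0,0,-1, 0,0,0.2,0,0,0,-1, 0,0,0.1,0,0,0,-1, 0,0,0.05,0,0,0,-1, 0,0,0,0,0,0,-1, 0,0,0,0,0,0,-1]' ; python3 st.py
```

```text
t: 19.72
tcp_pos: [0.486, -0.1254, 0.1538]
eef_rot: [0.665, 0.747, 0.0, 0.0]
force: [-0.1, -0.2, 0.4]
gripper_width: -0.005
t 19.72 bx 0.4687 by -0.1796 z 0.1538 rad 0.1580 ang 0.3780 F [-0.1 -0.2  0.4] w -0.005 j [ 0.95  0.23 -0.87  1.86  0.2   1.14  0.13]
```

```bash

for i in 1; do python3 -m handwheel '[0,0,0.02,0,0,0,-1, 0,0,0.02,0,0,0,-1, 0,0,0.02,0,0,0,-1, 0,0,0,0,0,0,-1]'; done; python3 -m handwheel '[0,0,0.02,0,0,0,-1, 0,0,0,0,0,0,-1]'
```

```text
t: 20.05
tcp_pos: [0.4858, -0.1253, 0.1485]
eef_rot: [0.665, 0.747, -0.0, 0.0]
force: [-0.7, 0.1, 0.0]
gripper_width: -0.0
t: 20.22
tcp_pos: [0.4858, -0.1252, 0.1469]
eef_rot: [0.665, 0.747, -0.0, -0.0]
force: [-0.0, 1.0, 0.0]
gripper_width: -0.002
```

```bash

python3 -m handwheel '[0,0,0.01,0,0,0,-1, 0,0,0,0,0,0,-1]'; python3 -m handwheel '[0,0,0.01,0,0,0,-1, 0,0,0,0,0,0,-1]' | grep -E 'pos|force'; python3 -m handwheel '[0,0,0.01,0,0,0,-1, 0,0,0,0,0,0,-1]' | grep -E 'pos|force'
```

```text
t: 20.38
tcp_pos: [0.4858, -0.1252, 0.1462]
eef_rot: [0.665, 0.747, -0.0, -0.0]
force: [0.1, -0.6, -0.8]
gripper_width: -0.004
tcp_pos: [0.4858, -0.1252, 0.1455]
force: [-0.2, 0.4, -0.4]
tcp_pos: [0.4859, -0.1252, 0.145]
force: [-2.0, -1.3, 2.3]
```

```bash
for i in 1; do
python3 -m handwheel '[0,0,0.01,0,0,0,-1, 0,0,0,0,0,0,-1]'| grep -E 'pos|force'; python3 -m handwheel '[0,0,0.01,0,0,0,-1, 0,0,0,0,0,0,-1]' | grep -E 'pos|force'; python3 -m handwheel '[0,0,0.01,0,0,0,-1, 0,0,0,0,0,0,-1]' | grep -E 'pos|force'; done
```

```text
tcp_pos: [0.4859, -0.1252, 0.1445]
force: [-3.0, -0.0, 7.1]
tcp_pos: [0.4858, -0.1253, 0.1439]
force: [-4.7, 1.7, 9.1]
tcp_pos: [0.4857, -0.1253, 0.1432]
force: [-5.3, 0.7, 10.5]
```

```bash

python3 -m handwheel '[0,0,0.01,0,0,0,-1, 0,0,0,0,0,0,-1]'| grep -E 'pos|force'; python3 -m handwheel '[0,0,0.01,0,0,0,-1, 0,0,0,0,0,0,-1]' | grep -E 'pos|force'; python3 -m handwheel '[0,0,0.01,0,0,0,-1, 0,0,0,0,0,0,-1]' | grep -E 'pos|force'
```

```text
tcp_pos: [0.4855, -0.1253, 0.1423]
force: [-5.8, 0.1, 11.0]
tcp_pos: [0.4855, -0.1253, 0.1413]
force: [-2.0, -0.0, 3.7]
tcp_pos: [0.4857, -0.1253, 0.1403]
force: [-2.1, -1.0, 2.4]
```

```bash

python3 -m handwheel '[0,0,0.01,0,0,0,-1, 0,0,0,0,0,0,-1]'| grep -E 'pos|force'; python3 -m handwheel '[0,0,0.01,0,0,0,-1, 0,0,0,0,0,0,-1]' | grep -E 'pos|force'
```

```text
tcp_pos: [0.4858, -0.1253, 0.1394]
force: [0.7, 0.6, 0.5]
tcp_pos: [0.4858, -0.1252, 0.1386]
force: [-1.0, -0.1, 0.6]
```

```bash
cat > lid.py <<'E'
from h import *
th=np.radians(6.5); E=np.array([[np.cos(th),np.sin(th),0],[-np.sin(th),np.cos(th),0],[0,0,1]])
for n in ['side','scene']:
    c=cam(n); P=cloud(c)@E.T
    x,y,z=P[...,0],P[...,1],P[...,2]
    m=(x>.455)&(x<.60)&(y>-.34)&(y<-.02)&(z>.09)&(z<.16)&(abs(y+.18)>.06)
    k=np.polyfit(x[m],z[m],1); print(n,m.sum(),'ang',-np.arctan(k[0]), 'z at x=.467',np.polyval(k,.467))
E
python3 lid.py; python3 st.py
```

```text
side 1115 ang 0.03785177519912524 z at x=.467 0.12082412531862334
scene 1110 ang 0.03377739953908973 z at x=.467 0.12104243451280217
t 22.15 bx 0.4686 by -0.1794 z 0.1387 rad 0.1531 ang 0.2860 F [-0.6 -1.   0.4] w 0.002 j [ 0.94  0.25 -0.87  1.87  0.22  1.11  0.11]
```

The lid angle fell from 0.113 to about 0.036 (−0.077 rad) and the force dropped to zero, so the catch has snapped. I retreat and verify.

```bash

python3 -m handwheel '[0,0,-0.1,0,0,0,-1, 0,0,-0.3,0,0,0,-1, 0,0,-0.4,0,0,0,-1, 0,0,-0.4,0,0,0,-1, 0,0,-0.4,0,0,0,-1, 0,0,-0.3,0,0,0,-1, 0,0,-0.1,0,0,0,-1, 0,0,0,0,0,0,-1, 0,0,0,0,0,0,-1,0,0,0,0,0,0,-1]'; python3 lid.py
python3 - <<'E'
from h import *
cv2.imwrite('pics/side6.png',cam('side')['pixels'])
E
```

```text
t: 22.98
tcp_pos: [0.4852, -0.1252, 0.2875]
eef_rot: [0.665, 0.747, -0.0, -0.001]
force: [-0.0, -0.5, -0.1]
gripper_width: -0.002
side 1428 ang 0.03852944887172574 z at x=.467 0.12098519413873737
scene 1613 ang 0.03555649383894181 z at x=.467 0.12130707720335575
```

View pics/side6.png

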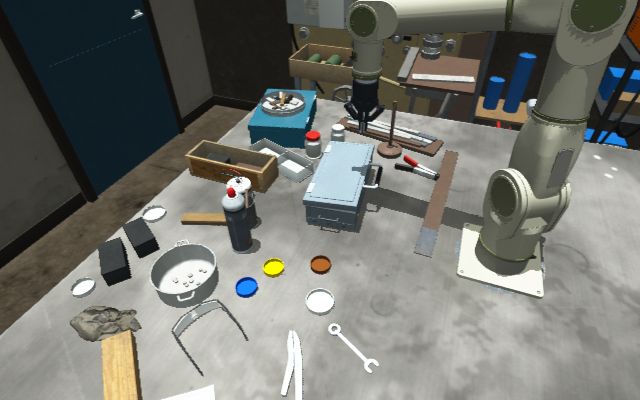

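The side view shows the lid shut at (340,185), the big tin still at (319,301), the jars standing at (313,145) and (338,133), and the robot clear. I hand the job in.

```bash
python3 -c "
from rig import r
print(r.job_done())"
```

```text
the job is handed in; nothing more can be done
None
```

The job is done and handed in at about 23 s of the 72 s allowed, with the drying tin in the box and the lid snapped shut.

- **Tin:** I chose the small white tin by its measured 61 mm. I set it flat on the floor strip in front of the electrode rib, about 50 mm left of the box's middle. A wrist picture confirmed this before the lid came over.
- **Lid:** I brought it down by the handle until its weight rested on the catch and let go. I then pushed at lid_front in steps of less than 1 mm. The force peaked at about 11 N, then dropped to zero as the catch snapped, and I stopped and withdrew.
- **Last checks:** The lid angle is 0.036 to 0.039 rad in two cameras, about 0.077 below its rest, and the same before and after I withdrew. The wrist force reads about 0. The big tin and the jars look undisturbed in the final picture.
- **Disagreement:** The cameras put the lid's rest at about 0.115 rad, while the arm's position put it at about 0.16, because of my assumed grip offset. The force readings did not depend on either figure.
- **Not checked:** The tin could not be seen again once the lid was shut.

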